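Tip salvaged capacitors out of a pouring tray into the parts tin and cover it

ROBOT

A 6-joint arm with a two-finger parallel gripper is mounted at the origin on the work surface. World frame = base frame: x ahead of the robot, y to its left, z up, the work surface at z = 0. Lengths are in m, angles in rad, forces in N, time in s.
With the tool pointing down it reaches from about 0.2 to 0.875 m from the base axis. Payload 3.4 kg.
Tool frame: the origin (TCP) lies at the very end of the fingers, on their centre line; the grasp point (between the pads) lies 19 mm behind it; z points along the fingers, y is the line along which they close (so a half turn about z gives the same grasp; the last joint's range is limited). The gripper opens to 94 mm and grips with 3 to 60 N. Pads are 16 mm wide; open, the fingers measure 119 mm over their backs; the gripper's body (75 mm by 177 mm) begins 78 mm behind the grasp point.
Start: joints at [1.161, 0.276, 1.505, -0, 1.361, -0.121], TCP at [0.164, 0.551, 0.205] pointing down, gripper open.
Joint ranges: [-2.89, 2.89], [-0.75, 2.08], [0.22, 2.7], [-1.18, 4.32], [0.11, 2.71], [-2.7, 2.7]. Speed limits (rad/s): [2.57, 2.57, 3.14, 3.14, 3.14, 3.14].

INTERFACE

Orientations are given as a unit quaternion [x, y, z, w].
In Python, from rig import env gives the robot as it stands.
- The arm moves only by the tool move_arm, never from a script. Its argument "plan" is a list that holds one entry, the list of rows, each a list of 7 numbers: the turn, a rotation vector about the tool's x, y, z as a fraction of full scale, then the shift along the tool's x, y, z as a fraction of full scale, then the opening, from -1 (shut) to 1 (fully open). In form: [[[wx, wy, wz, tx, ty, tz, grip], ...]]. A call has 1 to 20 rows; each row is the pose to reach, as a shift and turn from the pose commanded when the call began, along the tool's axes at that moment, turning the shorter way round; what a row does not reach only later rows make up. Full scale, the value 1, is 0.25 m for a shift and 360 degrees for a turn. A row lasts 1/8 s, in which the tool goes at most 62.5 mm and 10.7 degrees, less where a joint would pass 70% of its speed; a pose out of reach is approached as far as the arm can. A call with a number of a shift or a turn outside -1 to 1 is refused whole. A call with a gripper value outside its range is refused whole. The fingers move at their own pace and stop on an object; "grip_force" is the grip in N (left out, the last holds). Time passes only in rows, so rows that repeat a pose let the fingers close. It gives the time, the measured TCP pose, the force, the opening and the grip force at its end, in the units of the state.
- env.get_state(): the state, without advancing time (a new reading comes with each control period).
- env.get_image(name): name is "scene" or "side" or "wrist"; returns (picture, depth): 420x560x3 uint8, blue, green, red; 420x560 float32, m along the optical axis (not along the pixel's ray), 0 where there is no reading.
- env.get_calibration(name): a dict with "fx", "fy", "cx", "cy" (pixels), "origin" and "attitude" of the camera in the world; the wrist camera has in their place "tool_from_camera" (4x4, takes a point from camera to tool coordinates, whose origin is the TCP and whose axes are the flange's). Camera axes: x right, y up, looking along -z (the intrinsics and any distortion apply to the point x, -y, -z); pixel columns grow to the right and rows downward; lengths in m; the calibration is good to about 2 mm. A picture is of the moment at which its call begins: read the wrist's pose just before it. get_calibration takes no time and is no camera call.
- env.job_done(): hands the job in; it is judged then, once.
The state is a dict: "t": time; "joint_positions": joint angles; "joint_vel": joint speeds; "effort": joint torques, N m; "eef_pos": TCP position; "tcp_rot": TCP orientation; "contact_force": force on the tool from outside, world axes, zero at the start; "moment": the same for the moment, N m; "gripper_width": opening from 0.0 (shut) to 1.0 (fully open); "grip_force": force on a finger pad.
Only numpy, scipy, OpenCV 4.12 (cv2) and the standard library are available. Lean on these libraries where they do the work, as an engineer would, in place of code of your own. Each camera call takes 0.05 s, during which the arm holds its last target. There are 200 camera calls.

TASK

Take the pouring tray from its rubber pad, carry it level to the parts tin, tip it nose-down over the tin to about 40 degrees and hold it there until all three capacitors have rolled in. Bring the tray back level before setting it down upright, wholly on its pad, then put the lid on the tin so it sits fully home. Never tip the tray past 60 degrees, and do not disturb the solder reel, the screwdriver or the pedal box.

Things in the scene. Friction and masses are not known exactly. Their poses are not given: they have to be found in the camera images.
- tray: Aluminium pouring tray, 110 long (its x) x 50 wide (y) x 30 mm high, walls 3, floor 4 mm; open on top and at its nose (-x), wall at its tail (+x). The last 35 mm of floor ramp up to 13 mm at the nose, keeping the contents in within about 10 degrees of level. 150 g. Grip across its width by the long walls near mid-length. Origin: centre of underside; z up when level.
- tray_nose (a point): Point on the tray at the pouring edge: top of the ramp at the middle of the nose, 55 mm towards -x and 13 mm above the tray's origin.
- tray_tail (a point): Point at the middle of the tray's tail end, 55 mm towards +x and 13 mm above the tray's origin.
- cap0: Black capacitor with aluminium ends, a 20 mm diameter x 40 mm long cylinder, 20 g, lying across the tray and free to roll. Origin: its centre; its y is the cylinder axis.
- cap1: Second capacitor, the same as cap0.
- cap2: Third capacitor, the same as cap0.
- pad: Thin black rubber pad fixed to the bench, 180 (its x) x 110 (its y) x 3 mm thick; the tray starts on it. Origin: centre of its underside on the bench; its top is 3 mm higher.
- tin: Round open steel parts tin fixed to the bench, 124 mm outer and 118 mm inner diameter, 65 mm high, floor 4 mm thick. Origin: centre of its underside.
- tin_rim (a point): Centre of the tin's mouth, level with the rim, 65 mm above the bench.
- lid: Round steel lid, loose, knob up, 120 g: tapered plug below (92 mm wide at its bottom, 106 at its top, 8 high), a 132 mm disc 4 mm thick, then an upright black knob 22 mm wide, 12 to 42 mm above the underside. Home, the plug is in the tin and the disc lies on the rim. Origin: centre of the plug's underside; home it is 57 mm above the tin's origin.
- lid_knob (a point): Point on the lid's axis inside the knob, 34 mm above the lid's underside: where to grip.
- reel: White solder reel standing on end, 56 mm diameter x 40 mm high; leave alone. Origin: centre of its underside.
- driver: Screwdriver with a black handle, 170 mm long, lying on the bench; leave alone. Its x points from handle to tip. Origin: underside, at its middle.
- pedal: Grey effects-pedal box 62 x 112 x 34 mm with two small knobs and a foot switch on top; leave alone. Origin: centre of its underside.
Not all that is in view belongs to the job. What is shaped like the lid but purple is not meant. There is more than one size of the pad; the job needs the larger.

How it is judged:
By the outcome, as a careful person would: the job done as asked, in the order asked, and still so for the second after the job is handed in, with the robot touching nothing.
It also fails if it takes over 67 s, if anything falls off the work surface, if the arm or the gripper's body presses on something with over 40 N, if the wrist force passes 120 N, or if a joint passes its speed limit or range.

## Working session

There is one attempt and no reset: what is moved stays moved. The work goes in short steps, Python scripts to look and compute and a tool call to move; the robot and the scene stay as the last step left them, time stands still between calls to the robot, and variables do not carry over. Pictures are saved under pics/ and viewed, at most 10 in all, crops included, and the job is handed in when it is done.

Besides the shell and the picture viewer there is one more tool, called after ">>>" by a JSON object that holds its "op" and its "data". move_arm: Moves the arm, as the interface text tells. Its arguments: {"type":"object","properties":{"plan":{"type":"array"},"grip_force":{"type":"number"}},"required":["plan"]}

```bash
mkdir -p pics; ls
cat > h.py <<'E'
import numpy as np, cv2
from rig import env
from scipy.spatial.transform import Rotation as R
def cal(n):
    c=env.get_calibration(n); return c
def world(n,depth,us,vs,c=None,T=None):
    c=c or env.get_calibration(n); us=np.asarray(us);vs=np.asarray(vs)
    d=depth[vs.astype(int),us.astype(int)]
    p=np.stack([(us-c['cx'])/c['fx']*d,-(vs-c['cy'])/c['fy']*d,-d],-1)
    if T is None:
        A=np.array(c['attitude']); A=R.from_quat(A).as_matrix() if A.size==4 else A.reshape(3,3)
        return p@A.T+np.array(c['origin'])
    return p@T[:3,:3].T+T[:3,3]
E
python3 - <<'E'
from h import *
s=env.get_state(); print(s['t'],s['eef_pos'],s['tcp_rot'],s['gripper_width'])
for n in ['scene','side','wrist']:
    print(n,env.get_calibration(n))
    im,d=env.get_image(n); cv2.imwrite(f'pics/{n}0.png',im); np.save(f'pics/{n}0.npy',d)
E
```

```text
pics
0.0 [0.16353741 0.55065667 0.20462522] [ 1.43911538e-01  9.89590150e-01 -8.67132459e-04 -2.30198084e-04] 0.9988433310454854
scene {'fx': 404.7448610910028, 'fy': 404.7448610910028, 'cx': 275.11699544716424, 'cy': 204.32903747283305, 'origin': array([1.06859988, 0.36745482, 0.77751165]), 'attitude': array([0.16804519, 0.31499049, 0.81295027, 0.46005833])}
side {'fx': 536.9753954170426, 'fy': 536.9753954170426, 'cx': 281.0977587878312, 'cy': 205.61379895872562, 'origin': array([-0.00268013, -0.8542797 ,  1.12286322]), 'attitude': array([ 0.37296064, -0.10026893, -0.25490099,  0.88649421])}
wrist {'fx': 308.3266234027092, 'fy': 308.3266234027092, 'cx': 278.5748710902789, 'cy': 213.45869885354685, 'tool_from_camera': array([[ 6.59390300e-04,  9.61888311e-01,  2.73441843e-01,
         8.04042927e-02],
       [ 9.99999574e-01, -8.10933487e-04,  4.41181284e-04,
        -6.35152478e-04],
       [ 6.46110268e-04,  2.73441435e-01, -9.61888436e-01,
        -1.79680099e-01],
       [ 0.00000000e+00,  0.00000000e+00,  0.00000000e+00,
         1.00000000e+00]])}
```

View pics/scene0.png

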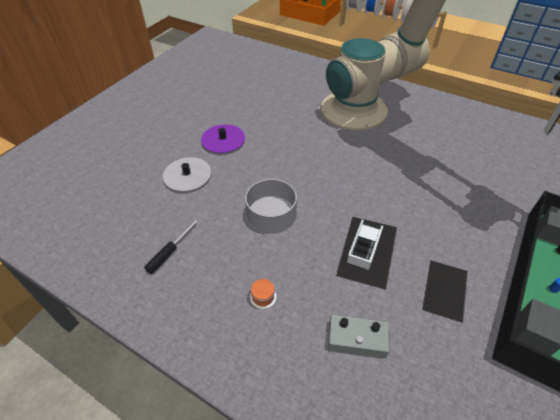

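View pics/side0.png

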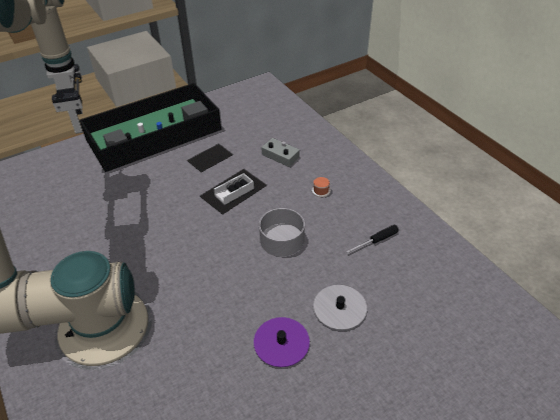

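Candidates for the lid, in scene pixels: silver lid (187,174) and purple lookalike (223,138). For the pad: large with tray (367,250) and small empty (446,290). By the description I choose the silver lid and the pad under the tray. Other things are the tin (271,205), reel (263,292), driver (170,248) and pedal (359,335).

```bash
cat > m.py <<'E'
from h import *
def circ(p):
    A=np.c_[2*p,np.ones(len(p))]; b=(p**2).sum(1)
    for _ in range(4):
        s=np.linalg.lstsq(A,b,rcond=None)[0]; r=np.sqrt(s[2]+s[:2]@s[:2]); e=abs(np.linalg.norm(p-s[:2],axis=1)-r)
        k=e<max(.002,np.percentile(e,90)); p,A,b=p[k],A[k],b[k]
    return s[:2].round(4),round(float(r),4),len(p)
def cloud(n,tag='0'):
    im=cv2.imread(f'pics/{n}{tag}.png'); d=np.load(f'pics/{n}{tag}.npy')
    v,u=np.mgrid[:420,:560]; P=world(n,d,u.ravel(),v.ravel()).reshape(420,560,3); P[d==0]=np.nan
    return im,P
def box(P,im,b):
    x0,x1,y0,y1=b; return P[y0:y1,x0:x1].reshape(-1,3), im[y0:y1,x0:x1].reshape(-1,3).astype(int)
def rect(q):
    (c,sz,a)=cv2.minAreaRect((q[:,:2]*1000).astype(np.float32)); return np.round(c,1),np.round(sz,1),round(a,1)
def pca(q):
    c=q[:,:2].mean(0); w,v=np.linalg.eigh(np.cov((q[:,:2]-c).T)); return np.degrees(np.arctan2(v[1,1],v[0,1]))
E
python3 - <<'E'
from m import *
B={'scene':dict(tin=(235,310,175,240),lid=(155,220,150,198),tray=(325,405,208,295),driver=(140,205,215,275),reel=(245,283,275,310),pedal=(322,395,310,360),purple=(195,250,118,158)),
'side':dict(tin=(250,315,205,262),lid=(305,378,275,335),tray=(195,272,165,215),driver=(340,405,220,258),reel=(305,337,172,202),pedal=(255,305,135,170),purple=(245,318,312,372))}
for n in B:
    im,P=cloud(n)
    print(n,'bench z',np.nanmedian(P[150:400:10,150:350:10,2]))
    for k,b in B[n].items():
        q,c=box(P,im,b); g=np.isfinite(q[:,2]); q,c=q[g],c[g]; z=q[:,2]
        if k=='tin':
            m=(z>.061)&(z<.07); print(k,'z top',np.percentile(z,[95,99]),circ(q[m][:,:2]))
        elif k in('lid','purple'):
            for lo,hi in((.006,.018),): 
                m=(z>lo)&(z<hi); print(k,np.median(z[m]),rect(q[m]),circ(q[m][:,:2]))
            m=z>.025; print('  knob',q[m].mean(0),z.max(),m.sum())
        elif k=='tray':
            dark=(c.max(1)<45)&(z<.008); print('pad',rect(q[dark]),np.median(z[dark]),pca(q[dark]))
            m=z>.009; print('tray',rect(q[m]),pca(q[m]),np.percentile(z,[95,99,100]))
            m=(z>.028)&(z<.037); print('rim',rect(q[m]),pca(q[m]))
        else:
            m=z>.008; print(k,rect(q[m]),z.max())
    x0,x1,y0,y1=B[n]['tray']; cv2.imwrite(f'pics/{n}tray.png',cv2.resize(im[y0:y1,x0:x1],None,fx=6,fy=6,interpolation=2))
a=cv2.resize(cv2.imread('pics/scenetray.png'),(400,435));b=cv2.resize(cv2.imread('pics/sidetray.png'),(400,260)); 
o=np.zeros((435,800,3),np.uint8); o[:,:400]=a;o[:260,400:]=b; cv2.imwrite('pics/traycrop.png',o)
E
```

```text
scene bench z 0.0011646760033736658
tin z top [0.06164504 0.06638712] (array([0.516 , 0.0052]), 0.0601, 236)
lid 0.012916552603305376 (array([ 497.1, -275.2]), array([175.6, 130.9]), 22.3) (array([ 0.5162, -0.2663]), 0.0536, 801)
  knob [ 0.51807311 -0.26391534  0.03776859] 0.0460995204759741 71
pad (array([547. , 222.2]), array([12.3,  2.3]), 20.6) 0.0030739184315772272 -162.3790218809966
tray (array([494.1, 245.7]), array([114.6,  50.1]), 7.6) -171.79029386178055 [0.02678045 0.03434745 0.03734441]
rim (array([494.3, 245.6]), array([113.5,  49.9]), 7.7) -169.35283126938697
driver (array([ 719.7, -135.6]), array([ 24. , 170.3]), 87.8) 0.030971093981088438
reel (array([725.2, 112.9]), array([51.1, 51.2]), 60.7) 0.043356989987921146
pedal (array([706.1, 320.8]), array([ 63.5, 112.6]), 23.0) 0.04994638813574681
purple 0.012795257652137071 (array([ 341.4, -273. ]), array([131. , 130.4]), 48.6) (array([ 0.3424, -0.272 ]), 0.0541, 597)
  knob [ 0.34490236 -0.26977005  0.03702676] 0.045421382435576696 60
side bench z 0.0014415535791880707
tin z top [0.06184667 0.06726919] (array([0.5156, 0.
[... 226 characters left out ...]
8, 314.9]), array([180.9, 235.7]), 11.9) 0.003583859500830844 91.65478476560122
tray (array([497.1, 233.8]), array([345.6, 173.9]), 78.7) 93.22701865439748 [0.02886628 0.03570963 0.06805454]
rim (array([495.9, 243.3]), array([113.8,  58.9]), 8.5) -171.05449915388778
driver (array([ 716.2, -150.8]), array([ 93.7, 160. ]), 68.5) 0.03153199122001227
reel (array([744.2, 127.7]), array([115.9,  50.7]), 40.9) 0.044939281684763355
pedal (array([693.9, 314.8]), array([ 93.7, 115.8]), 19.3) 0.05210312954018548
purple 0.012977388098743603 (array([ 344. , -262.9]), array([155.4, 173.2]), 54.3) (array([ 0.3421, -0.2739]), 0.0532, 1370)
  knob [ 0.34091944 -0.27568116  0.03899754] 0.046868218575061515 95
```

View pics/traycrop.png

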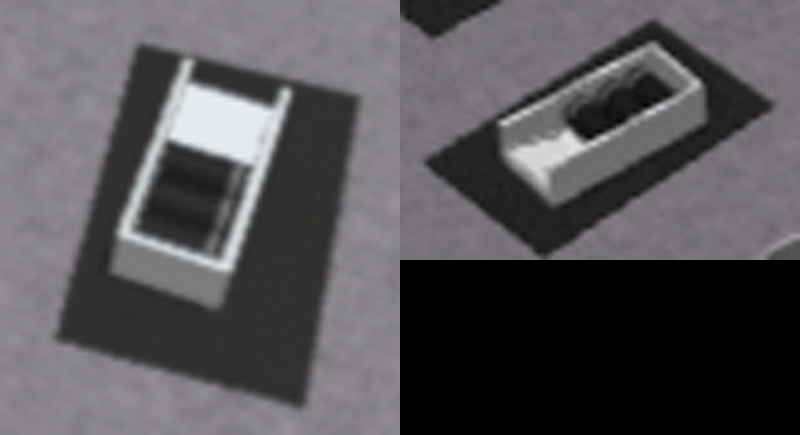

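The crop shows the tray with its open, ramped nose towards the robot (up-left end in both views). The three black capacitors lie at the tail, and the tray is on the large pad. Next I refine the pad and check the small pad's size.

Run:
```python
from m import *
for n,b,b2 in(('scene',(325,405,208,295),(415,480,252,328)),('side',(195,272,165,215),(183,237,140,175))):
    im,P=cloud(n)
    for bb in(b,b2):
        x0,x1,y0,y1=bb; m=(im[y0:y1,x0:x1].max(2)<75)&(P[y0:y1,x0:x1,2]<.009)
        _,l,st,_=cv2.connectedComponentsWithStats(m.astype(np.uint8)); i=1+st[1:,4].argmax(); q=P[y0:y1,x0:x1][l==i]
        print(n,rect(q),np.median(q[:,2]))
    x0,x1,y0,y1=b; q=P[y0:y1,x0:x1].reshape(-1,3); c=im[y0:y1,x0:x1].reshape(-1,3)
    k=(np.abs(q[:,0]-.495)<.08)&(np.abs(q[:,1]-.2445)<.04)&(q[:,2]>.01)
    a=np.radians(8); t=np.array([[np.cos(a),np.sin(a)],[-np.sin(a),np.cos(a)]]); L=(q[k][:,:2]-[.495,.2445])@t.T
    d=c[k].max(1)<60; print(' caps local',L[d].min(0),L[d].max(0),' tray local',L.min(0),L.max(0),'rimz',np.percentile(q[k][:,2],97))
```

```text
scene (array([496. , 254.2]), array([180.6, 108.1]), 12.5) 0.00407261927163538
scene (array([506.5, 437.3]), array([132.3,  79.2]), 9.4) 0.0033672336463898
 caps local [-0.00812593 -0.01797667] [0.04215464 0.01802484]  tray local [-0.05809805 -0.02389144] [0.05643133 0.02659759] rimz 0.03537549417243123
side (array([496. , 257.6]), array([184.2, 118.2]), 12.1) 0.003713470708048394
side (array([505.5, 442.3]), array([132. ,  92.2]), 8.9) 0.0028111775357475555
 caps local [-0.06016846 -0.01257969] [0.04374483 0.03799445]  tray local [-0.06016846 -0.03102736] [0.05776365 0.03799445] rimz 0.035508416602687345
```

```bash
cat >> h.py <<'E'
def tool(yaw,tilt=0):
    """yaw: world heading (deg) of tool x (towards nose); tilt: nose-down deg"""
    a=np.radians(yaw); x=np.array([np.cos(a),np.sin(a),0]); z=np.array([0,0,-1.]); y=np.cross(z,x)
    M=np.c_[x,y,z]; return R.from_rotvec(np.radians(-tilt)*y)*R.from_matrix(M) if 0 else R.from_rotvec(np.radians(tilt)*np.cross([0,0,1.],-x)*-1)*R.from_matrix(M)
def row(p,Rt,s=None):
    s=s or env.get_state(); R0=R.from_quat(s['tcp_rot'])
    t=R0.inv().apply(np.array(p)-s['eef_pos'])/.25; w=(R0.inv()*Rt).as_rotvec()/(2*np.pi)
    return np.r_[w,t].round(4).tolist()
def st():
    s=env.get_state(); e=R.from_quat(s['tcp_rot']); M=e.as_matrix()
    print('t %.2f'%s['t'],'p',np.round(s['eef_pos'],4),'x-axis yaw %.1f'%np.degrees(np.arctan2(M[1,0],M[0,0])),'tilt %.1f'%np.degrees(np.arccos(-M[2,2])),'xz %.3f'%M[2,0],'q',np.round(s['joint_positions'],2),'F',np.round(s['contact_force'],1),'w %.3f'%s['gripper_width'],'g %.1f'%s['grip_force']); return s
E
python3 - <<'E'
from h import *
st(); M=tool(188,40).as_matrix(); print(M.round(2))
print(row([.33,.39,.15],tool(188)));print(row([.499,.245,.10],tool(188)))
E
```

```text
t 0.15 p [0.1636 0.5508 0.2048] x-axis yaw 163.5 tilt 0.1 xz 0.000 q [ 1.16  0.28  1.51 -0.    1.36 -0.12] F [-0.7 -0.1 -0.1] w 1.000 g 0.0
[[-0.76 -0.14  0.64]
 [-0.11  0.99  0.09]
 [-0.64 -0.   -0.77]]
[-0.0002, -0.0001, -0.0682, -0.8212, -0.4267, 0.2197]
[-0.0002, -0.0001, -0.0682, -1.6344, -0.7899, 0.4201]
```

>>> {"op": "move_arm", "data": {"plan": [[[0,0,-0.068,-0.82,-0.42,0.2,1],[0,0,-0.068,-0.82,-0.42,0.2,1],[0,0,-0.068,-0.82,-0.42,0.2,1],[0,0,-0.068,-0.82,-0.42,0.2,1],[0,0,-0.068,-0.82,-0.42,0.2,1]]], "grip_force": 40}}

```text
t: 0.78
eef_pos: [0.3321, 0.3892, 0.1544]
tcp_rot: [-0.066, 0.998, -0.001, -0.001]
contact_force: [0.0, -0.2, -0.0]
gripper_width: 0.996
grip_force: 0.0
```

Run:
```python
from h import *
st(); print(row([.499,.245,.10],tool(188)))
```

```text
t 0.78 p [0.3321 0.3892 0.1544] x-axis yaw -172.4 tilt 0.2 xz 0.002 q [ 0.73  0.22  1.72 -0.    1.21 -0.97] F [ 0.  -0.2 -0. ] w 0.996 g 0.0
[-0.0004, -0.0002, -0.0011, -0.5854, -0.6597, 0.218]
```

>>> {"op": "move_arm", "data": {"plan": [[[0,0,0,-0.58,-0.66,0.218,1],[0,0,0,-0.58,-0.66,0.218,1],[0,0,0,-0.58,-0.66,0.218,1],[0,0,0,-0.58,-0.66,0.218,1],[0,0,0,-0.58,-0.66,0.218,1],[0,0,0,-0.58,-0.66,0.218,1]]]}}

```text
t: 1.52
eef_pos: [0.4958, 0.25, 0.1011]
tcp_rot: [-0.069, 0.998, 0.0, -0.0]
contact_force: [0.1, -0.3, 0.2]
gripper_width: 1.001
grip_force: 0.0
```

Run:
```python
from h import *
s=st(); c=env.get_calibration('wrist'); im,d=env.get_image('wrist'); cv2.imwrite('pics/wrist1.png',im)
T=np.eye(4);T[:3,:3]=R.from_quat(s['tcp_rot']).as_matrix();T[:3,3]=s['eef_pos'];T=T@c['tool_from_camera']
v,u=np.mgrid[:420,:560]; q=world('wrist',d,u.ravel(),v.ravel(),c,T); q[d.ravel()==0]=np.nan
k=(abs(q[:,0]-.495)<.085)&(abs(q[:,1]-.245)<.04)&(q[:,2]>.025)&(q[:,2]<.045)
from m import rect
print('tray rim',rect(q[k]),np.percentile(q[k,2],[50,90]),k.sum())
print(row([.499,.245,.009],tool(188)))
```

```text
t 1.52 p [0.4958 0.25   0.1011] x-axis yaw -172.0 tilt 0.1 xz 0.001 q [ 0.34  0.33  1.71  0.    1.11 -1.37] F [ 0.1 -0.3  0.2] w 1.001 g 0.0
tray rim (array([493.6, 245.6]), array([110.6,  50.1]), 7.6) [0.02763664 0.03385262] 3450
[0.0001, -0.0001, 0.0, -0.0106, -0.0228, 0.3691]
```

View pics/wrist1.png

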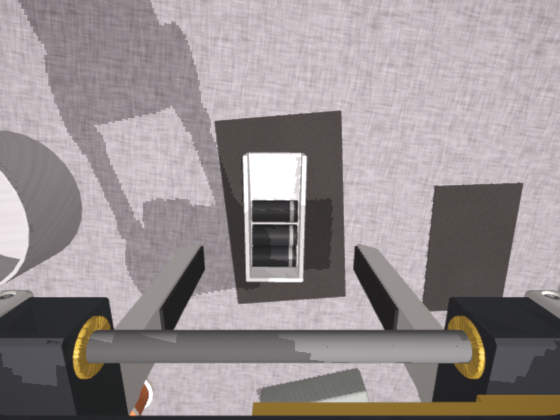

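The wrist view shows the tray between the open fingers, nose up in the image at (275,155) and tail at (275,280), with all three capacitors in it.

>>> {"op": "move_arm", "data": {"plan": [[[0,0,0,0,0,0.1,1],[0,0,0,0,0,0.2,1],[0,0,0,0,0,0.2,1],[0,0,0,0,0,0.2,1]]]}}

```text
t: 2.08
eef_pos: [0.4968, 0.2499, 0.0521]
tcp_rot: [-0.07, 0.998, 0.0, 0.001]
contact_force: [-0.1, -0.1, -0.1]
gripper_width: 0.999
grip_force: 0.0
```

Run:
```python
from h import *
s=st(); print(row([.497,.2455,.008],tool(187.8)))
```

```text
t 2.08 p [0.4968 0.2499 0.0521] x-axis yaw -172.0 tilt 0.1 xz -0.002 q [ 0.34  0.38  1.77  0.    0.99 -1.37] F [-0.1 -0.1 -0.1] w 0.999 g 0.0
[0.0001, 0.0002, 0.0006, 0.002, -0.0176, 0.1762]
```

>>> {"op": "move_arm", "data": {"plan": [[[0,0,0,0.002,-0.018,0.09,1],[0,0,0,0.002,-0.018,0.15,1],[0,0,0,0.002,-0.018,0.176,1],[0,0,0,0.002,-0.018,0.176,1],[0,0,0,0.002,-0.018,0.176,0.3],[0,0,0,0.002,-0.018,0.176,0],[0,0,0,0.002,-0.018,0.176,-0.4],[0,0,0,0.002,-0.018,0.176,-0.4],[0,0,0,0.002,-0.018,0.176,-0.4],[0,0,0,0.002,-0.018,0.176,-0.4]]]}}

```text
t: 3.32
eef_pos: [0.4969, 0.2446, 0.0071]
tcp_rot: [-0.069, 0.998, 0.0, 0.0]
contact_force: [-0.4, 1.3, 0.6]
gripper_width: 0.531
grip_force: 40.0
```

Run:
```python
from h import *
s=st()
```

```text
t 3.33 p [0.4969 0.2446 0.0071] x-axis yaw -172.1 tilt 0.0 xz -0.000 q [ 0.33  0.43  1.83  0.    0.89 -1.38] F [-0.4  1.3  0.6] w 0.531 g 40.0
```

Run:
```python
from h import *
s=st(); a=np.radians(7.9); t=np.array([np.cos(a),np.sin(a),0])
nose=np.array([.516,.0045,.090])+.025*t
for tl in (0,10,20,30,40,41):
    M=tool(187.9,tl); p=nose-M.apply([.0585,0,-.009]); print(tl,p.round(4),row(p,M))
p=[.599,.016,.1]; print(row(p,tool(187.9)))
```

```text
t 3.33 p [0.4969 0.2446 0.0071] x-axis yaw -172.1 tilt 0.0 xz -0.000 q [ 0.33  0.43  1.83  0.    0.89 -1.38] F [-0.4  1.3  0.6] w 0.531 g 40.0
0 [0.5987 0.016  0.081 ] [0.0001, 0.0, 0.0, -0.2774, -0.9617, -0.2962]
10 [0.5994 0.0161 0.0913] [0.0001, -0.0277, 0.0, -0.2801, -0.9617, -0.3374]
20 [0.5983 0.0159 0.1016] [0.0001, -0.0555, 0.0, -0.2756, -0.9617, -0.3784]
30 [0.5954 0.0155 0.1115] [0.0001, -0.0833, 0.0, -0.264, -0.9616, -0.4181]
40 [0.5909 0.0149 0.1207] [0.0001, -0.1111, 0.0, -0.2458, -0.9616, -0.4551]
41 [0.5903 0.0148 0.1216] [0.0001, -0.1138, 0.0, -0.2436, -0.9616, -0.4586]
[0.0001, 0.0, 0.0, -0.2786, -0.9617, -0.3722]
```

>>> {"op": "move_arm", "data": {"plan": [[[0,0,0,0,0,-0.02,-0.4],[0,0,0,0,0,-0.07,-0.4],[0,0,0,0,0,-0.14,-0.4],[0,0,0,0,0,-0.21,-0.4],[0,0,0,0,0,-0.28,-0.4],[0,0,0,0,0,-0.34,-0.4],[0,0,0,0,0,-0.37,-0.4],[0,0,0,-0.006,-0.02,-0.38,-0.4],[0,0,0,-0.022,-0.08,-0.38,-0.4],[0,0,0,-0.048,-0.17,-0.38,-0.4],[0,0,0,-0.078,-0.28,-0.38,-0.4],[0,0,0,-0.112,-0.39,-0.38,-0.4],[0,0,0,-0.146,-0.5,-0.38,-0.4],[0,0,0,-0.18,-0.61,-0.38,-0.4],[0,0,0,-0.21,-0.72,-0.38,-0.4],[0,0,0,-0.238,-0.82,-0.38,-0.4],[0,0,0,-0.26,-0.9,-0.38,-0.4],[0,0,0,-0.275,-0.945,-0.38,-0.4],[0,0,0,-0.28,-0.962,-0.38,-0.4],[0,0,0,-0.28,-0.962,-0.38,-0.4]]]}}

```text
t: 5.82
eef_pos: [0.5992, 0.016, 0.1019]
tcp_rot: [-0.069, 0.998, 0.0, -0.0]
contact_force: [-0.1, -0.0, -2.7]
gripper_width: 0.528
grip_force: 40.0
```

Run:
```python
from h import *
s=st(); a=np.radians(7.9); t=np.array([np.cos(a),np.sin(a),0])
nose=np.array([.516,.0045,.090])+.025*t
for tl in (0,10,20,30,40,41):
    M=tool(187.9,tl); p=nose-M.apply([.0585,0,-.009]); print(tl,p.round(4),row(p,M))
ims=[env.get_image(n)[0] for n in('scene','side')]
cv2.imwrite('pics/over.png',np.hstack([cv2.resize(ims[0][140:300,200:410],(400,305)),cv2.resize(ims[1][130:290,190:400],(400,305))]))
```

```text
t 5.83 p [0.5992 0.016  0.1019] x-axis yaw -172.1 tilt 0.0 xz 0.000 q [-0.09  0.39  1.61  0.    1.15 -1.8 ] F [-0.1 -0.  -2.7] w 0.528 g 40.0
0 [0.5987 0.016  0.081 ] [0.0001, -0.0001, 0.0001, 0.002, 0.0001, 0.0835]
10 [0.5994 0.0161 0.0913] [0.0001, -0.0278, 0.0001, -0.0007, 0.0001, 0.0423]
20 [0.5983 0.0159 0.1016] [0.0001, -0.0556, 0.0001, 0.0038, 0.0002, 0.0013]
30 [0.5954 0.0155 0.1115] [0.0001, -0.0834, 0.0001, 0.0154, 0.0002, -0.0383]
40 [0.5909 0.0149 0.1207] [0.0001, -0.1112, 0.0001, 0.0337, 0.0002, -0.0753]
41 [0.5903 0.0148 0.1216] [0.0001, -0.1139, 0.0001, 0.0359, 0.0002, -0.0789]
```

View pics/over.png

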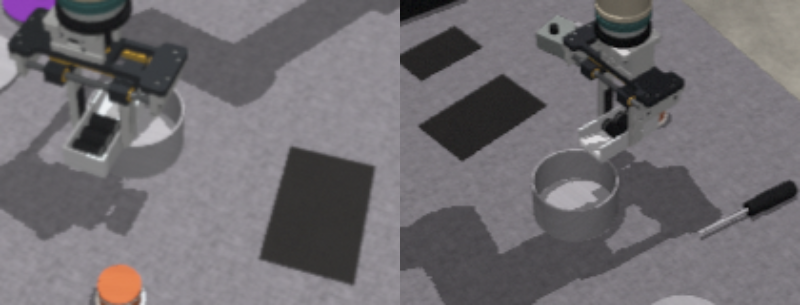

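The tray is level over the tin's near edge with its nose inside the mouth, and all capacitors are aboard. Now I tip gradually about the nose.

>>> {"op": "move_arm", "data": {"plan": [[[0,-0.007,0,0.001,0,0.03,-0.4],[0,-0.014,0,0,0,0.045,-0.4],[0,-0.0278,0,-0.001,0,0.042,-0.4],[0,-0.037,0,0,0,0.03,-0.4],[0,-0.046,0,0.002,0,0.015,-0.4],[0,-0.0556,0,0.004,0,0.001,-0.4],[0,-0.065,0,0.007,0,-0.012,-0.4],[0,-0.074,0,0.011,0,-0.025,-0.4],[0,-0.0834,0,0.0154,0,-0.038,-0.4],[0,-0.0925,0,0.021,0,-0.05,-0.4],[0,-0.102,0,0.027,0,-0.062,-0.4],[0,-0.1112,0,0.034,0,-0.075,-0.4],[0,-0.112,0,0.034,0,-0.075,-0.4],[0,-0.112,0,0.034,0,-0.075,-0.4],[0,-0.112,0,0.034,0,-0.075,-0.4],[0,-0.112,0,0.034,0,-0.075,-0.4],[0,-0.112,0,0.034,0,-0.075,-0.4],[0,-0.112,0,0.034,0,-0.075,-0.4],[0,-0.112,0,0.034,0,-0.075,-0.4],[0,-0.112,0,0.034,0,-0.075,-0.4]]]}}

```text
t: 8.43
eef_pos: [0.5936, 0.0208, 0.1324]
tcp_rot: [-0.061, 0.941, 0.018, 0.334]
contact_force: [0.4, 0.0, -1.6]
gripper_width: 0.527
grip_force: 40.0
```

Run:
```python
from h import *
s=st()
ims=[env.get_image(n)[0] for n in('scene','side')]
cv2.imwrite('pics/pour.png',np.hstack([cv2.resize(ims[0][140:300,200:410],(400,305)),cv2.resize(ims[1][130:290,190:400],(400,305))]))
```

```text
t 8.43 p [0.5936 0.0208 0.1324] x-axis yaw -172.4 tilt 39.0 xz -0.630 q [-0.22  0.11  2.19  0.87  0.28 -2.7 ] F [ 0.4  0.  -1.6] w 0.527 g 40.0
```

View pics/pour.png

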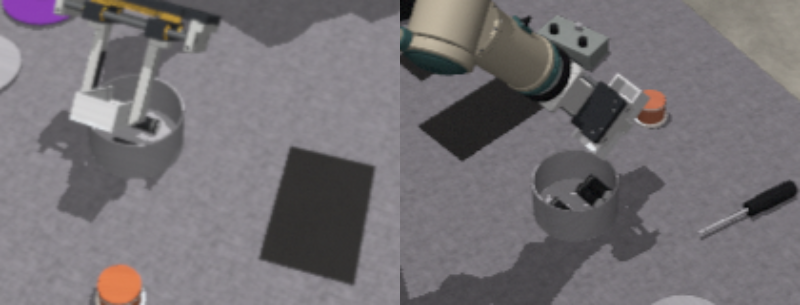

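Side view: capacitors in the tin at about (590,190) and (555,203). The tray's inside is hidden. I'll hold on and check with the wrist camera.

>>> {"op": "move_arm", "data": {"plan": [[[0,0,0,0,0,0,-0.4],[0,0,0,0,0,0,-0.4],[0,0,0,0,0,0,-0.4],[0,0,0,0,0,0,-0.4],[0,0,0,0,0,0,-0.4],[0,0,0,0,0,0,-0.4]]]}}

```text
t: 9.28
eef_pos: [0.5936, 0.0208, 0.1324]
tcp_rot: [-0.061, 0.941, 0.018, 0.334]
contact_force: [0.3, 0.2, -2.0]
gripper_width: 0.527
grip_force: 40.0
```

Run:
```python
from h import *
s=st()
im=env.get_image('wrist')[0]; sc=env.get_image('side')[0]
cv2.imwrite('pics/pour2.png',np.hstack([cv2.resize(im,(440,330)),cv2.resize(sc[195:275,240:327],(359,330),interpolation=2)]))
```

```text
t 9.28 p [0.5936 0.0208 0.1324] x-axis yaw -172.4 tilt 39.0 xz -0.630 q [-0.22  0.11  2.19  0.87  0.28 -2.7 ] F [ 0.3  0.2 -2. ] w 0.527 g 40.0
```

View pics/pour2.png

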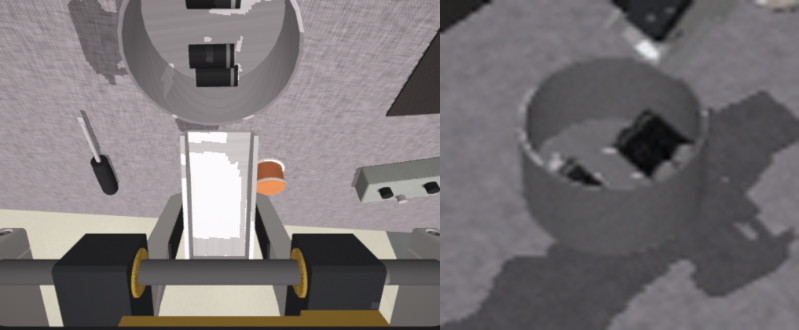

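All three capacitors are in the tin at (213,3), (211,55) and (216,76), and the tray is empty. Levelling it now.

Run:
```python
from h import *
for tl,p in((26,[.596,.019,.135]),(13,[.598,.017,.135]),(0,[.5992,.016,.135])): print(row(p,tool(187.9,tl)))
```

```text
[-0.0017, 0.0362, -0.0008, -0.0133, -0.0084, -0.0026]
[-0.0016, 0.0723, -0.0009, -0.0186, -0.0174, 0.0018]
[-0.0015, 0.1084, -0.0011, -0.0219, -0.022, 0.0045]
```

>>> {"op": "move_arm", "data": {"plan": [[[0,0.009,0,-0.003,-0.002,-0.001,-0.4],[0,0.018,0,-0.007,-0.004,-0.002,-0.4],[-0.001,0.027,0,-0.01,-0.006,-0.002,-0.4],[-0.0017,0.036,-0.0008,-0.013,-0.008,-0.002,-0.4],[-0.0017,0.048,-0.0008,-0.015,-0.011,-0.001,-0.4],[-0.0016,0.06,-0.0009,-0.017,-0.014,0,-0.4],[-0.0016,0.072,-0.0009,-0.019,-0.017,0.002,-0.4],[-0.0016,0.084,-0.001,-0.02,-0.019,0.003,-0.4],[-0.0015,0.096,-0.001,-0.021,-0.021,0.004,-0.4],[-0.0015,0.1084,-0.0011,-0.022,-0.022,0.004,-0.4],[-0.0015,0.1084,-0.0011,-0.022,-0.022,0.004,-0.4],[-0.0015,0.1084,-0.0011,-0.022,-0.022,0.004,-0.4],[-0.0015,0.1084,-0.0011,-0.022,-0.022,0.004,-0.4]]]}}

```text
t: 11.0
eef_pos: [0.5983, 0.016, 0.1352]
tcp_rot: [-0.069, 0.998, 0.0, 0.0]
contact_force: [-0.0, 0.2, -2.3]
gripper_width: 0.528
grip_force: 40.0
```

Run:
```python
from h import *
s=st(); M=tool(190); print(row([.500,.2535,.09],M))
```

```text
t 11.00 p [0.5983 0.016  0.1352] x-axis yaw -172.1 tilt 0.0 xz -0.000 q [-0.09  0.36  1.57  0.    1.22 -1.8 ] F [-0.   0.2 -2.3] w 0.528 g 40.0
[0.0, 0.0001, -0.0059, 0.2595, 0.9948, 0.1807]
```

>>> {"op": "move_arm", "data": {"plan": [[[0,0,0,0.01,0.04,0,-0.4],[0,0,0,0.035,0.14,0,-0.4],[0,0,0,0.07,0.27,0,-0.4],[0,0,-0.002,0.11,0.42,0,-0.4],[0,0,-0.004,0.15,0.57,0.02,-0.4],[0,0,-0.006,0.19,0.72,0.05,-0.4],[0,0,-0.006,0.225,0.86,0.09,-0.4],[0,0,-0.006,0.25,0.95,0.13,-0.4],[0,0,-0.006,0.26,0.99,0.17,-0.4],[0,0,-0.006,0.26,0.995,0.18,-0.4],[0,0,-0.006,0.26,0.995,0.18,-0.4],[0,0,-0.006,0.26,0.995,0.18,-0.4]]]}}

```text
t: 12.5
eef_pos: [0.5014, 0.2528, 0.0905]
tcp_rot: [-0.087, 0.996, -0.0, 0.001]
contact_force: [0.2, -1.0, -1.7]
gripper_width: 0.529
grip_force: 40.0
```

Run:
```python
from h import *
s=st(); M=tool(190); print(row([.500,.2535,.0078],M))
```

```text
t 12.50 p [0.5014 0.2528 0.0905] x-axis yaw -170.0 tilt 0.1 xz -0.001 q [ 0.34  0.34  1.71 -0.    1.09 -1.4 ] F [ 0.2 -1.  -1.7] w 0.529 g 40.0
[-0.0, 0.0002, -0.0, 0.0055, 0.0036, 0.3306]
```

>>> {"op": "move_arm", "data": {"plan": [[[0,0,0,0,0,0.06,-0.4],[0,0,0,0.004,0.003,0.14,-0.4],[0,0,0,0.005,0.003,0.22,-0.4],[0,0,0,0.005,0.003,0.28,-0.4],[0,0,0,0.005,0.003,0.31,-0.4],[0,0,0,0.005,0.003,0.325,-0.4],[0,0,0,0.005,0.003,0.33,-0.4],[0,0,0,0.005,0.003,0.332,-0.4],[0,0,0,0.005,0.003,0.332,-0.4]]]}}

```text
t: 13.62
eef_pos: [0.4996, 0.2541, 0.0075]
tcp_rot: [-0.088, 0.996, 0.0, 0.001]
contact_force: [0.4, -0.1, -2.4]
gripper_width: 0.529
grip_force: 40.0
```

Run:
```python
from h import *
s=st()
```

```text
t 13.62 p [0.4996 0.2541 0.0075] x-axis yaw -170.0 tilt 0.1 xz -0.001 q [ 0.35  0.43  1.81 -0.    0.89 -1.4 ] F [ 0.4 -0.1 -2.4] w 0.529 g 40.0
```

>>> {"op": "move_arm", "data": {"plan": [[[0,0,0,0,0,0.002,-0.4],[0,0,0,0,0,0.003,-0.4],[0,0,0,0,0,0.003,-0.4],[0,0,0,0,0,0.003,0.15],[0,0,0,0,0,0.003,0.3],[0,0,0,0,0,0.003,0.6],[0,0,0,0,0,0.003,0.9],[0,0,0,0,0,-0.03,1],[0,0,0,0,0,-0.15,1],[0,0,0,0,0,-0.35,1],[0,0,0,0,0,-0.55,1],[0,0,0,0,0,-0.55,1],[0,0,0,0,0,-0.55,1]]]}}

```text
t: 15.25
eef_pos: [0.4987, 0.2538, 0.1444]
tcp_rot: [-0.088, 0.996, -0.0, -0.0]
contact_force: [0.1, 0.0, -0.4]
gripper_width: 1.0
grip_force: 0.0
```

Run:
```python
from h import *
from m import rect
s=st(); c=env.get_calibration('wrist'); im,d=env.get_image('wrist')
T=np.eye(4);T[:3,:3]=R.from_quat(s['tcp_rot']).as_matrix();T[:3,3]=s['eef_pos'];T=T@c['tool_from_camera']
v,u=np.mgrid[:420,:560]; q=world('wrist',d,u.ravel(),v.ravel(),c,T)
n=(abs(q[:,0]-.495)<.12)&(abs(q[:,1]-.255)<.08)&(d.ravel()>0)
k=n&(q[:,2]>.027)&(q[:,2]<.045); print('tray',rect(q[k]),np.percentile(q[k,2],95))
k=n&(q[:,2]<.008)&(im.reshape(-1,3).max(1)<75); print('pad',rect(q[k]))
M=tool(230)
print(row([.55,.06,.15],M))
```

```text
t 15.25 p [0.4987 0.2538 0.1444] x-axis yaw -170.0 tilt 0.0 xz 0.000 q [ 0.35  0.29  1.64 -0.    1.21 -1.4 ] F [ 0.1  0.  -0.4] w 1.000 g 0.0
tray (array([496.6, 253.1]), array([110.3,  50. ]), 10.0) 0.03459007902158267
pad (array([492.4, 247.7]), array([168.2,  94.9]), 12.8)
[0.0, -0.0004, -0.111, -0.0689, -0.7987, -0.0259]
```

Run:
```python
from h import *
print(row([.54,.01,.18],tool(165)))
```

```text
[-0.0002, -0.0003, 0.0696, 0.0056, -0.9887, -0.1456]
```

>>> {"op": "move_arm", "data": {"plan": [[[0,0,0.015,0,-0.2,-0.145,1],[0,0,0.03,0,-0.4,-0.145,1],[0,0,0.045,0,-0.6,-0.145,1],[0,0,0.06,0,-0.8,-0.145,1],[0,0,0.07,0,-0.95,-0.145,1],[0,0,0.07,0,-0.99,-0.145,1],[0,0,0.07,0,-0.99,-0.145,1],[0,0,0.07,0,-0.99,-0.145,1]]]}}

```text
t: 16.3
eef_pos: [0.5419, 0.0116, 0.1803]
tcp_rot: [0.131, 0.991, 0.0, -0.001]
contact_force: [0.1, -0.1, -0.1]
gripper_width: 0.998
grip_force: 0.0
```

```bash
cat >> m.py <<'E'
def wcloud():
    s=st(); c=env.get_calibration('wrist'); im,d=env.get_image('wrist')
    T=np.eye(4);T[:3,:3]=R.from_quat(s['tcp_rot']).as_matrix();T[:3,3]=s['eef_pos'];T=T@c['tool_from_camera']
    v,u=np.mgrid[:420,:560]; q=world('wrist',d,u.ravel(),v.ravel(),c,T); q[d.ravel()==0]=9
    return im,q
E
python3 - <<'E'
from m import *
im,q=wcloud()
n=np.linalg.norm(q[:,:2]-[.516,.0045],axis=1)<.075; k=n&(q[:,2]>.06)&(q[:,2]<.07)
print('tin',circ(q[k][:,:2]),rect(q[k]),np.percentile(q[k,2],95),k.sum())
print(row([.516,-.235,.15],tool(150)))
E
```

```text
t 16.30 p [0.5419 0.0116 0.1803] x-axis yaw 164.9 tilt 0.1 xz 0.001 q [-0.11  0.24  1.62  0.    1.28 -1.42] F [ 0.1 -0.1 -0.1] w 0.998 g 0.0
tin (array([0.514 , 0.0044]), 0.0598, 1509) (array([514.3,   4.1]), array([123.1, 122.6]), 20.5) 0.06653887128636819 1527
[0.0001, -0.0001, 0.0415, -0.1559, -0.9799, 0.1216]
```

>>> {"op": "move_arm", "data": {"plan": [[[0,0,0.01,-0.03,-0.2,0,1],[0,0,0.02,-0.06,-0.4,0,1],[0,0,0.03,-0.09,-0.6,0.04,1],[0,0,0.04,-0.12,-0.8,0.08,1],[0,0,0.042,-0.15,-0.95,0.12,1],[0,0,0.042,-0.155,-0.98,0.12,1],[0,0,0.042,-0.155,-0.98,0.12,1],[0,0,0.042,-0.155,-0.98,0.12,1]]]}}

```text
t: 17.35
eef_pos: [0.5162, -0.2346, 0.1513]
tcp_rot: [0.26, 0.966, 0.0, 0.0]
contact_force: [0.3, 0.6, 0.5]
gripper_width: 0.995
grip_force: 0.0
```

Run:
```python
from m import *
im,q=wcloud(); cv2.imwrite('pics/lid1.png',im)
n=np.linalg.norm(q[:,:2]-[.516,-.267],axis=1)<.08
k=n&(q[:,2]>.008)&(q[:,2]<.018); print('disc',rect(q[k]),np.median(q[k,2]))
k=n&(q[:,2]>.036)&(q[:,2]<.055); print('knob',rect(q[k]),np.percentile(q[k,2],[50,95]),k.sum())
```

```text
t 17.35 p [ 0.5162 -0.2346  0.1513] x-axis yaw 149.8 tilt 0.1 xz -0.001 q [-0.55  0.3   1.61  0.    1.23 -1.59] F [0.3 0.6 0.5] w 0.995 g 0.0
disc (array([ 514. , -267.8]), array([130.6, 130.6]), 62.7) 0.012603601406303538
knob (array([ 513.7, -267.4]), array([20.8, 20.7]), 54.0) [0.04238283 0.04359468] 379
```

View pics/lid1.png

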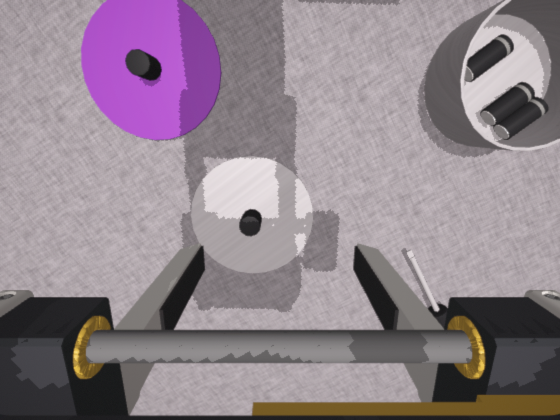

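The silver lid's knob is at (251,222), clearly apart from the purple one at (140,65). All three capacitors are in the tin at top right.

Run:
```python
from h import *
print(row([.5138,-.2676,.016],tool(149.8)))
```

```text
[0.0001, 0.0001, 0.0001, -0.0574, -0.1188, 0.5414]
```

>>> {"op": "move_arm", "data": {"plan": [[[0,0,0,-0.03,-0.07,0.1,0.3],[0,0,0,-0.057,-0.119,0.25,0.1],[0,0,0,-0.057,-0.119,0.36,0],[0,0,0,-0.057,-0.119,0.43,0],[0,0,0,-0.057,-0.119,0.49,0],[0,0,0,-0.057,-0.119,0.52,0],[0,0,0,-0.057,-0.119,0.535,0],[0,0,0,-0.057,-0.119,0.541,0],[0,0,0,-0.057,-0.119,0.541,0],[0,0,0,-0.057,-0.119,0.541,0]]]}}

```text
t: 18.65
eef_pos: [0.5134, -0.2694, 0.016]
tcp_rot: [0.261, 0.965, -0.0, 0.001]
contact_force: [-0.3, -0.0, -1.2]
gripper_width: 0.498
grip_force: 0.0
```

Run:
```python
from h import *
s=st();print(row([.5138,-.2676,.016],tool(149.8)))
```

```text
t 18.65 p [ 0.5134 -0.2694  0.016 ] x-axis yaw 149.7 tilt 0.1 xz -0.001 q [-0.6   0.45  1.76  0.    0.93 -1.65] F [-0.3 -0.  -1.2] w 0.498 g 0.0
[0.0, 0.0002, -0.0002, 0.0022, 0.0072, 0.0001]
```

Close and lift.

>>> {"op": "move_arm", "data": {"plan": [[[0,0,0,0.002,0.007,0,0],[0,0,0,0.002,0.007,0,-0.3],[0,0,0,0.002,0.007,0,-0.5],[0,0,0,0.002,0.007,0,-0.9],[0,0,0,0.002,0.007,0,-0.9],[0,0,0,0.002,0.007,0,-0.9],[0,0,0,0.002,0.007,-0.04,-0.9],[0,0,0,0.002,0.007,-0.12,-0.9],[0,0,0,0.002,0.007,-0.22,-0.9],[0,0,0,0.002,0.007,-0.32,-0.9],[0,0,0,0.002,0.007,-0.4,-0.9],[0,0,0,0.002,0.007,-0.4,-0.9],[0,0,0,0.002,0.007,-0.4,-0.9]]]}}

```text
t: 20.27
eef_pos: [0.513, -0.2671, 0.115]
tcp_rot: [0.261, 0.965, 0.0, -0.0]
contact_force: [-0.1, -0.4, -1.6]
gripper_width: 0.225
grip_force: 40.0
```

Run:
```python
from m import *
im,q=wcloud()
s=env.get_state(); n=np.linalg.norm(q[:,:2]-s['eef_pos'][:2],axis=1)<.075
k=n&(q[:,2]>.09)&(q[:,2]<.125)&(im.reshape(-1,3).max(1)>120); print('disc',rect(q[k]),k.sum())
if k.sum()>50:
  A=np.c_[q[k,:2]-s['eef_pos'][:2],np.ones(k.sum())]; print(np.linalg.lstsq(A,q[k,2],rcond=None)[0])
print(row([.5145,-.02,.135],tool(149.8)),row([.5145,.0043,.135],tool(149.8)))
```

```text
t 20.27 p [ 0.513  -0.2671  0.115 ] x-axis yaw 149.7 tilt 0.1 xz 0.001 q [-0.6   0.34  1.64  0.    1.16 -1.64] F [-0.1 -0.4 -1.6] w 0.225 g 40.0
disc (array([ 507.3, -268. ]), array([119.9, 130.9]), 0.6) 21893
[ 0.00026032 -0.00068876  0.11204001]
[0.0, -0.0003, -0.0002, 0.4925, 0.8565, -0.0803] [0.0, -0.0003, -0.0002, 0.5415, 0.9404, -0.0802]
```

>>> {"op": "move_arm", "data": {"plan": [[[0,0,0,0.02,0.04,-0.02,-0.9],[0,0,0,0.07,0.12,-0.04,-0.9],[0,0,0,0.14,0.25,-0.06,-0.9],[0,0,0,0.22,0.38,-0.06,-0.9],[0,0,0,0.3,0.52,-0.06,-0.9],[0,0,0,0.38,0.66,-0.06,-0.9],[0,0,0,0.45,0.78,-0.06,-0.9],[0,0,0,0.5,0.87,-0.06,-0.9],[0,0,0,0.53,0.92,-0.06,-0.9],[0,0,0,0.5415,0.94,-0.06,-0.9],[0,0,0,0.5415,0.94,-0.06,-0.9],[0,0,0,0.5415,0.94,-0.06,-0.9],[0,0,0,0.5415,0.94,-0.06,-0.9]]]}}

```text
t: 21.95
eef_pos: [0.5152, 0.003, 0.1305]
tcp_rot: [0.262, 0.965, -0.0, 0.0]
contact_force: [0.3, -0.2, -0.6]
gripper_width: 0.223
grip_force: 40.0
```

Run:
```python
from h import *
s=st();print(row([.5147,.0043,.074],tool(149.8)))
```

```text
t 21.95 p [0.5152 0.003  0.1305] x-axis yaw 149.7 tilt 0.0 xz -0.000 q [-0.13  0.24  1.75 -0.    1.15 -1.17] F [ 0.3 -0.2 -0.6] w 0.223 g 40.0
[-0.0, 0.0, -0.0004, 0.0043, 0.0033, 0.2262]
```

>>> {"op": "move_arm", "data": {"plan": [[[0,0,0,0.004,0.003,0.04,-0.9],[0,0,0,0.004,0.003,0.09,-0.9],[0,0,0,0.004,0.003,0.13,-0.9],[0,0,0,0.004,0.003,0.17,-0.9],[0,0,0,0.004,0.003,0.195,-0.9],[0,0,0,0.004,0.003,0.21,-0.9],[0,0,0,0.004,0.003,0.22,-0.9],[0,0,0,0.004,0.003,0.226,-0.9],[0,0,0,0.004,0.003,0.226,-0.9],[0,0,0,0.004,0.003,0.226,-0.9]]]}}

```text
t: 23.2
eef_pos: [0.5148, 0.0049, 0.0743]
tcp_rot: [0.261, 0.965, 0.0, 0.0]
contact_force: [-0.4, 0.1, -1.6]
gripper_width: 0.225
grip_force: 40.0
```

Run:
```python
from h import *
s=st()
```

```text
t 23.20 p [0.5148 0.0049 0.0743] x-axis yaw 149.7 tilt 0.0 xz -0.001 q [-0.13  0.3   1.83 -0.    1.01 -1.17] F [-0.4  0.1 -1.6] w 0.225 g 40.0
```

>>> {"op": "move_arm", "data": {"plan": [[[0,0,0,0,0,0.003,-0.9],[0,0,0,0,0,0.006,-0.9],[0,0,0,0,0,0.008,-0.9],[0,0,0,0,0,0.008,-0.9]]]}}

```text
t: 23.7
eef_pos: [0.5147, 0.0049, 0.0726]
tcp_rot: [0.261, 0.965, 0.0, 0.0]
contact_force: [-1.7, 0.0, 5.0]
gripper_width: 0.226
grip_force: 40.0
```

Run:
```python
from h import *
s=st()
```

```text
t 23.70 p [0.5147 0.0049 0.0726] x-axis yaw 149.7 tilt 0.0 xz -0.001 q [-0.13  0.3   1.83 -0.    1.01 -1.17] F [-1.7  0.   5. ] w 0.226 g 40.0
```

Contact at the rim (5 N) at the home height. Release, back off and inspect.

>>> {"op": "move_arm", "data": {"plan": [[[0,0,0,0,0,0,-0.5],[0,0,0,0,0,0,-0.3],[0,0,0,0,0,0,0],[0,0,0,0,0,0,0.2],[0,0,0,0,0,-0.05,0.3],[0,0,0,0,0,-0.15,0.3],[0,0,0,0,0,-0.3,0.3],[0,0,0,0,0,-0.45,0.3],[0,0,0,-0.2,0,-0.6,0.3],[0,0,0,-0.35,0,-0.6,0.3],[0,0,0,-0.35,0,-0.6,0.3],[0,0,0,-0.35,0,-0.6,0.3]]]}}

```text
t: 25.2
eef_pos: [0.5892, -0.0388, 0.222]
tcp_rot: [0.261, 0.965, 0.0, -0.001]
contact_force: [0.2, -0.4, -0.5]
gripper_width: 0.65
grip_force: 0.0
```

Run:
```python
from m import *
im,q=wcloud()
n=np.linalg.norm(q[:,:2]-[.5145,.0045],axis=1)<.075; k=n&(q[:,2]>.055)&(q[:,2]<.085)
A=np.c_[q[k,:2]-[.5145,.0045],np.ones(k.sum())]; print('disc',rect(q[k]),np.linalg.lstsq(A,q[k,2],rcond=None)[0],np.percentile(q[k,2],[5,95]))
k=n&(q[:,2]>.092); print('knob',rect(q[k]),np.percentile(q[k,2],95))
for c in('scene','side'):
    i,d=env.get_image(c); cv2.imwrite(f'pics/{c}9.png',i); np.save(f'pics/{c}9.npy',d)
a,b=cv2.imread('pics/scene9.png'),cv2.imread('pics/side9.png')
cv2.imwrite('pics/final.png',np.hstack([cv2.resize(a,(400,300)),cv2.resize(b,(400,300))]))
for c,t in(('scene',(325,405,208,295)),('side',(195,272,165,215))):
    i,P=cloud(c,'9'); qq,_=box(P,i,t); kk=(qq[:,2]>.028)&(qq[:,2]<.037)&(abs(qq[:,0]-.495)<.07)&(abs(qq[:,1]-.254)<.06); print('tray',rect(qq[kk]))
```

```text
t 25.20 p [ 0.5892 -0.0388  0.222 ] x-axis yaw 149.7 tilt 0.1 xz 0.001 q [-0.18  0.29  1.44  0.    1.41 -1.23] F [ 0.2 -0.4 -0.5] w 0.650 g 0.0
disc (array([514.7,   3.6]), array([130.9, 130.7]), 50.4) [ 0.00159197 -0.00097962  0.0694529 ] [0.06818212 0.07068049]
knob (array([550.9, -23.4]), array([85. , 84.2]), 7.4) 0.35289940742110093
tray (array([499.1, 253.6]), array([110.5,  50. ]), 10.1)
tray (array([500.2, 251. ]), array([112.3,  59.3]), 9.8)
```

View pics/final.png

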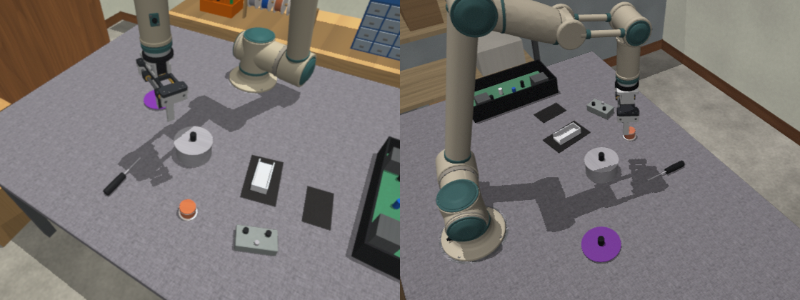

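The lid lies level on the tin (disc top at 69.5 mm, against 69 mm when home). The tray is upright on the large pad, and the reel, driver and pedal have not moved.

```bash
python3 -c "
from rig import env; print(env.job_done())"
```

```text
the job is handed in; nothing more can be done
None
```

The job is handed in at about 25 s: all three capacitors are in the tin, the tray is level and upright on its large pad, the lid is fully home, and in the last pictures the reel, screwdriver and pedal box look undisturbed.

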